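Fit the sieve lid of a flour shaker and lift its cover off again

TASK

The flour shaker has just been washed and must air with its sieve lid on: take the double lid (the cover with the sieve lid locked inside it) by the cover's wooden grip, carry it over and lower it gently onto the open shaker until the cover is fully down, then turn the cover about a sixth of a turn anticlockwise seen from above, which frees it from the sieve lid, and lift the cover alone about ten centimetres straight up. The sieve lid must stay seated level in the shaker's mouth and must never be touched with the fingers; keep the shaker upright about where it stands and leave the other things where they are. Finish while still holding the cover still and level above the shaker; do not put it down or let go.

Things in the scene. Friction and masses are not known exactly. Their poses are not given: they have to be found in the camera images.
- shaker: Empty steel flour shaker, loose, 0.6 kg, open at the top, axis z up. Body diameter 106 mm up to a flat shoulder; above that a narrower neck, outer diameter 80 mm (bevelled at the top), inner 74 mm, rim 100 mm high. Wire loop handle on its -x side, out to 86 mm from the axis, 17 to 67 mm high. Origin: centre of its underside. The lids fit at any angle about z.
- rim (a point): Centre of the shaker's mouth in the plane of the rim, 100 mm above the shaker's origin; the seated sieve lid has its origin here.
- shoulder (a point): Point on the shaker's axis at shoulder height, 80 mm above the shaker's origin; the cover has its origin here when fully down. Its lugs then hang 3 mm clear of the sieve lid's tabs, so turning it leaves the sieve lid still. If it is pressed down hard while turned, the shaker may turn along.
- cover: Outer lid: plain round steel cap, diameter 104 mm, 0.17 kg, standing on the worktop with the sieve lid locked inside. Origin: centre of its lower edge, z up. Flat top 32 mm above the origin (34 mm on the plate round the grip), on it a wooden bar grip, 46 mm along the cover's x, 14 mm wide along its y, top 59 mm above the origin: pinch it across the 14 mm.
- grip (a point): Point on the cover's axis at half height of the wooden grip, 46 mm above the cover's origin.
- lugs (a point): Point on the cover's axis, 17 mm above its origin, level with the top of three lugs inside the skirt (inner diameter 97 mm) that carry the sieve lid and clear the neck by 2 mm. With the cover turned 40 to 85 degrees (best 60) anticlockwise from above against the sieve lid the lugs stand between its tabs and the cover lifts off; clockwise it is stopped after 4 degrees.
- sieve: Inner lid, hidden in the cover at the start, 0.08 kg: perforated disc of diameter 78 mm, domed to 5 mm above the origin, three tabs out to 46 mm from the axis, below it a plug 13 mm deep, diameter 71 mm tapering to 61, for the shaker's mouth. Origin: on the axis, underside of the disc, 17 mm above the cover's origin while it hangs in it; z up, x then along the cover's x.
- matchbox: Matchbox lying flat, 36 x 53 x 15 mm; origin at the centre of its underside, long side along its y. Bystander, lies between the shaker and the lids.
- tea_light: Tea light in a round cup, diameter 38 mm, 15 mm high; origin at the centre of its underside. Bystander, between the shaker and the lids.
- kitchen_timer: Clockwork kitchen timer, diameter 70 mm, 41 mm high; origin at the centre of its underside. Bystander behind the work.
- dough_cutter_0: Round metal dough cutter (open ring), diameter 74 mm, 32 mm high; origin at the centre of its underside. Bystander behind the work.
- dough_cutter_1: Smaller round metal dough cutter, diameter 59 mm, 30 mm high; origin at the centre of its underside. Bystander behind the work.
- pastry_brush: Pastry brush with a wooden handle lying flat, 173 mm long along its x, 42 mm wide, 16 mm high; origin at the centre of its underside. Bystander behind the work.

How it is judged:
By the outcome, as a careful person would: the job done as asked, in the order asked, and still so for the second after the job is handed in, while the arm keeps its last pose, push and grip.
It also fails if it takes over 45 s, if anything falls off the work surface, if the arm or the gripper's body presses on something with over 40 N, if the wrist force passes 120 N, or if a joint passes its speed limit or range.

ROBOT

A 6-joint arm with a two-finger parallel gripper is mounted at the origin on a cart in front of the work surface, level with it; the furniture and walls round the work are solid. World frame = base frame: x ahead of the robot, y to its left, z up, the work surface at z = 0. Lengths are in m, angles in degrees, forces in N, time in s.
With the tool pointing down it reaches from about 0.3 to 0.75 m from the base axis. Payload 8.5 kg.
Tool frame: the origin (TCP) lies at the very end of the fingers, on their centre line; the grasp point (between the pads) lies 19 mm behind it (env.hold_point_z is the distance from the TCP to the grasp point, in m); z points along the fingers, y is the line along which they close (so a half turn about z gives the same grasp; the last joint's range is limited). The gripper opens to 85 mm and grips with 20 to 120 N. Pads are 22 mm wide; open, the fingers measure 114 mm over their backs; the gripper's body (76 mm by 85 mm) begins 54 mm behind the grasp point. The pads swing forward as they close: fully open they stand 13 mm farther back than shut.
Start: joints at [54.185, 21.807, 74.336, -0, 83.858, -12.336], TCP at [0.219, 0.504, 0.231] pointing down, gripper open.
Joint ranges: [-178.18, 178.18], [-50.72, 133.34], [12.68, 142.11], [-81.47, 261.47], [9.98, 163.14], [-165.26, 165.26]. Speed limits (degrees/s): [136.94, 136.94, 180, 180, 180, 180].

INTERFACE

Orientations are given as a 3x3 rotation matrix whose columns are the frame's x, y, z axes.
In Python, from rig import env, optics gives the robot as it stands.
- The arm moves only by the shell command python3 -m jog 'ROWS' [OPENING] [FORCE]. ROWS is JSON, a list of rows, each an object with "linear": the shift along the tool's x, y, z in units of 40 mm (1.0 is 40 mm), a list of three; "roll": the turn about the tool's z in units of 5 degrees (1.0 is 5 degrees). A call has 1 to 12 rows; each row shifts and turns the commanded pose from where the row before left it, along the tool's axes as they then stand; what a row does not reach is not made up. A row lasts 1/12 s, in which the tool goes at most 41.7 mm and 7.16 degrees, less where a joint would pass 70% of its speed; a pose out of reach is approached as far as the arm can. A call is refused whole if a number of a shift passes 1 or a number of a turn 1, either way. A call with a gripper value outside its range is refused whole. OPENING is the opening, from -1 (shut) to 1 (fully open), set as the call begins (- or left out, the last holds). The fingers move at their own pace and stop on an object; FORCE is the grip in N (left out, the last holds). Time passes only in rows, so rows that do not move let the fingers close. It gives the time, the measured TCP pose, the force, the opening and the grip force at its end, in the units of the state.
- env.observe(): the state, without advancing time (a new reading comes with each control period).
- optics.get_image(name): name is "scene" or "top" or "wrist"; returns the picture (384x512x3 uint8, red, green, blue); there is no depth.
- optics.calibration(name): a dict with "fov_y" (degrees; the focal length in pixels is half the picture's height over the tangent of half this angle, whatever the lens; pixels are square), "cx", "cy" (the principal point, pixels), "D" ([k1, k2, p1, p2, k3] as OpenCV has them; the pictures are not rectified), "T" (4x4, takes a point from camera to world coordinates). Camera axes: x right, y down, z forward; pixel columns grow to the right and rows downward; lengths in m; the calibration is good to about 2 mm. A picture is of the moment at which its call begins: read the wrist's pose just before it. calibration takes no time and is no camera call; for the wrist camera it gives the pose at the moment of the call.
- env.close_job(): hands the job in; it is judged then, once.
The state is a dict: "time_s": time; "q": joint angles; "qvel": joint speeds; "joint_efforts": joint torques, N m; "position": TCP position; "tool_rot": TCP orientation; "ft_force": force on the tool from outside, world axes, zero at the start; "wrist_torque": the same for the moment, N m; "grip_width": finger opening in m; "gripper_force": force on a finger pad.
Only numpy, scipy, OpenCV 4.12 (cv2) and the standard library are available. Lean on these libraries where they do the work, as an engineer would, in place of code of your own. Each camera call takes 0.05 s, during which the arm holds its last target. There are 200 camera calls.

## Working session

There is one attempt and no reset: what is moved stays moved. The work goes in short steps, Python scripts to look and compute and a shell command to move; the robot and the scene stay as the last step left them, time stands still between calls to the robot, and variables do not carry over. Pictures are saved under pics/ and viewed, at most 13 in all, crops included, and the job is handed in when it is done.

```bash
mkdir -p pics; cat > h.py <<'E'
from rig import env, optics
import numpy as np, cv2
def K(c):
    f=192/np.tan(np.radians(c["fov_y"])/2); return np.array([[f,0,c["cx"]],[0,f,c["cy"]],[0,0,1.]])
def ray(c,uv):
    p=cv2.undistortPoints(np.array([[uv]],float),K(c),np.array(c["D"],float))[0,0]
    T=np.array(c["T"]); return T[:3,3],T[:3,:3]@np.array([p[0],p[1],1.])
def onz(c,uv,z):
    o,d=ray(c,uv); return o+d*(z-o[2])/d[2]
def proj(c,P):
    T=np.linalg.inv(np.array(c["T"])); P=np.atleast_2d(P)@T[:3,:3].T+T[:3,3]
    return cv2.projectPoints(P,np.zeros(3),np.zeros(3),K(c),np.array(c["D"],float))[0][:,0]
def tri(rs):
    A=np.zeros((3,3));b=np.zeros(3)
    for o,d in rs:
        d=d/np.linalg.norm(d);M=np.eye(3)-np.outer(d,d);A+=M;b+=M@o
    return np.linalg.solve(A,b)
def snap(n,f):
    c=optics.calibration(n); im=cv2.cvtColor(optics.get_image(n),cv2.COLOR_RGB2BGR); cv2.imwrite(f"pics/{f}.png",im)
    import pickle; pickle.dump((c,im),open(f"pics/{f}.pkl","wb")); return c,im
def load(f):
    import pickle; return pickle.load(open(f"pics/{f}.pkl","rb"))
E
python3 - <<'E'
from h import *
for n in("scene","top","wrist"):
    c,im=snap(n,n+"0"); print(n,c["fov_y"],np.round(c["T"],3).tolist(),c["D"])
ims=[load(n+"0")[1] for n in("top","scene")]
s=env.observe(); print(s["position"],np.round(s["tool_rot"],3).tolist(),s["grip_width"],s["ft_force"])
E
```

```text
scene 46.40920464738457 [[0.882, -0.354, 0.312, 0.253], [-0.472, -0.667, 0.576, -0.541], [0.004, -0.655, -0.756, 0.796], [0.0, 0.0, 0.0, 1.0]] [-0.02241504  0.          0.          0.          0.        ]
top 54.7278136605935 [[-0.027, -0.987, 0.156, 0.382], [-1.0, 0.026, -0.01, 0.02], [0.006, -0.157, -0.988, 1.043], [0.0, 0.0, 0.0, 1.0]] [-0.1246771  0.         0.         0.         0.       ]
wrist 58.402242188134 [[0.399, 0.878, 0.265, 0.152], [0.917, -0.382, -0.115, 0.533], [0.0, 0.289, -0.957, 0.373], [0.0, 0.0, 0.0, 1.0]] [-0.00465473  0.          0.          0.          0.        ]
[0.2190153  0.50429857 0.23088219] [[-0.917, 0.398, -0.001], [0.398, 0.917, -0.001], [0.0, -0.001, -1.0]] 0.08531613167654706 [ 0.60990249 -0.61823351 -0.76422645]
```

View pics/top0.png

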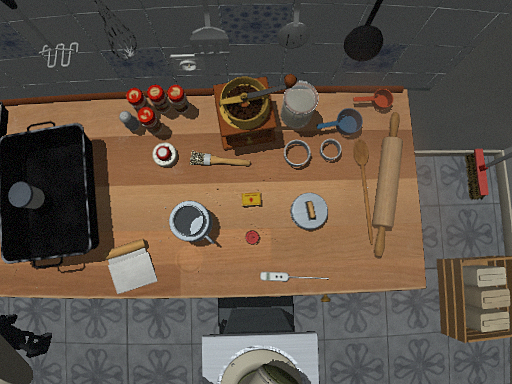

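View pics/scene0.png

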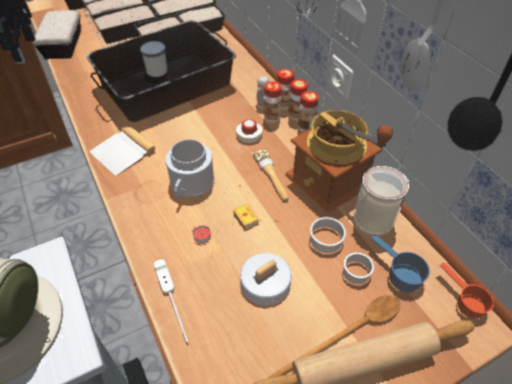

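View pics/wrist0.png

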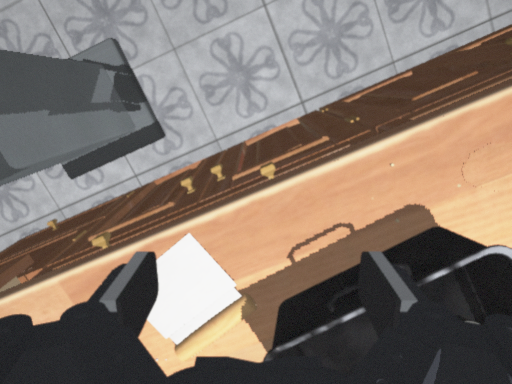

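The top view shows the cover near (310,210) with its grip upright-ish, and the shaker near (190,221). In the scene view they are at (266,277) and (190,167). The wrist camera looks at the tray side. Next: triangulating the grip and the mouth.

```bash
python3 - <<'E'
from h import *
def grip(im,x0,y0,x1,y1):
    h=cv2.cvtColor(im,cv2.COLOR_BGR2HSV); m=np.zeros(im.shape[:2],np.uint8)
    m[y0:y1,x0:x1]=((h[...,1]>70)*255).astype(np.uint8)[y0:y1,x0:x1]
    cs=cv2.findContours(m,0,1)[0]; c=max(cs,key=cv2.contourArea); return cv2.minAreaRect(c),cv2.contourArea(c),cv2.moments(c)
ct,it=load("top0"); cs,is_=load("scene0")
r=[]
for c,im,b in((ct,it,(298,197,322,222)),(cs,is_,(250,256,282,284))):
    g,a,m=grip(im,*b); print(g,a); uv=(m["m10"]/m["m00"],m["m01"]/m["m00"]); print(uv); r.append(ray(c,uv))
print("grip",tri(r)); 
uv=(310,210.5);print(onz(ct,uv,.05))
a=onz(ct,(190,221),.1);print(a, tri([ray(ct,(190,221)),ray(cs,(188.5,154))]))
A=cv2.resize(it[165:255,160:340],None,fx=4,fy=4,interpolation=2)
B=cv2.resize(is_[130:310,150:300],None,fx=2,fy=2,interpolation=2)
o=np.zeros((600,800,3),np.uint8); A=A[:,:];
cv2.imwrite("pics/c1.png",A)
E
```

```text
((310.70587158203125, 209.6764678955078), (17.679834365844727, 6.074052810668945), 77.47119140625) 84.0
(310.67857142857144, 209.60714285714286)
((265.42303466796875, 269.8846130371094), (10.261953353881836, 24.12946128845215), 56.3099365234375) 198.0
(265.530303030303, 269.743265993266)
grip [ 0.48624342 -0.14798321  0.04512932]
[ 0.48341726 -0.1452141   0.05      ]
[0.45961594 0.1704874  0.1       ] [0.46161201 0.17109816 0.09387843]
```

View pics/c1.png

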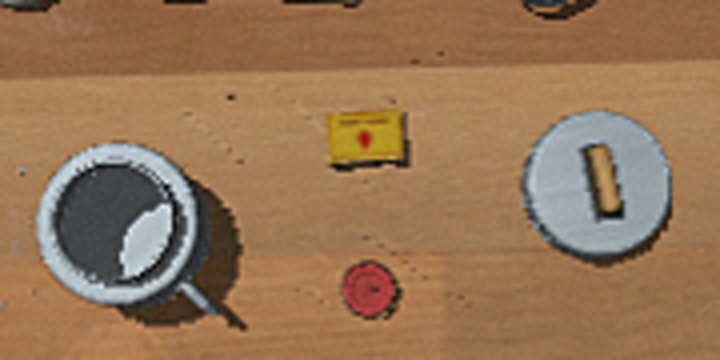

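The crop shows the mouth ellipse centred near top-view (190,221), the matchbox and tea light between, and the grip along about 77° in the image. Moving to look from above the shaker.

```bash
python3 -m jog '[{"linear":[-0.68,-0.417,-0.146],"roll":0},{"linear":[-0.68,-0.417,-0.146],"roll":0},{"linear":[-0.68,-0.417,-0.146],"roll":0},{"linear":[-0.68,-0.417,-0.146],"roll":0},{"linear":[-0.68,-0.417,-0.146],"roll":0},{"linear":[-0.68,-0.417,-0.146],"roll":0},{"linear":[-0.68,-0.417,-0.146],"roll":0},{"linear":[-0.68,-0.417,-0.146],"roll":0},{"linear":[-0.68,-0.417,-0.146],"roll":0},{"linear":[-0.68,-0.417,-0.146],"roll":0},{"linear":[-0.68,-0.417,-0.146],"roll":0},{"linear":[-0.68,-0.417,-0.146],"roll":0}]'
python3 -m jog '[{"linear":[0,0,0],"roll":-1},{"linear":[0,0,0],"roll":-1},{"linear":[0,0,0],"roll":-1},{"linear":[0,0,0],"roll":-1},{"linear":[0,0,0],"roll":-1},{"linear":[0,0,0],"roll":-1},{"linear":[0,0,0],"roll":-1},{"linear":[0,0,0],"roll":-0.24},{"linear":[0,0,0],"roll":0},{"linear":[0,0,0],"roll":0}]'
python3 - <<'E'
from h import *
s=env.observe(); print(s["position"],np.round(s["tool_rot"],3).tolist(),s["q"],s["time_s"]); snap("wrist","w1")
E
```

```text
time_s: 1.15
position: [0.4393, 0.1893, 0.3016]
tool_rot: [[-0.917, 0.398, -0.0], [0.398, 0.917, -0.0], [0.0, -0.0, -1.0]]
ft_force: [0.2, 0.4, 0.4]
grip_width: 0.0856
gripper_force: 0.0
time_s: 1.98
position: [0.4387, 0.1908, 0.3013]
tool_rot: [[-0.976, -0.218, -0.0], [-0.218, 0.976, -0.0], [0.0, 0.0, -1.0]]
ft_force: [-0.6, 0.3, -0.1]
grip_width: 0.0855
gripper_force: 0.0
[0.43871409 0.19080394 0.30130411] [[-0.976, -0.218, -0.0], [-0.218, 0.976, -0.0], [0.0, 0.0, -1.0]] [ 9.28751141e+00  1.19540476e+01  7.70274840e+01 -1.83638818e-04
  9.10333313e+01 -9.32997669e+01] 1.9833
```

View pics/w1.png

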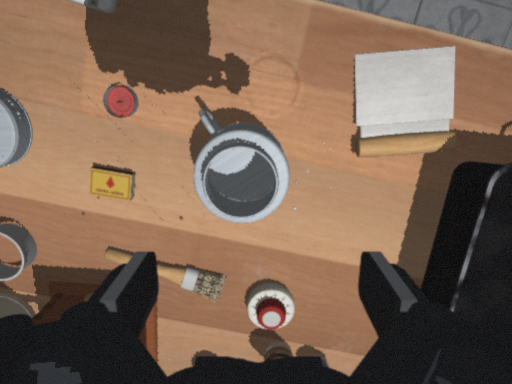

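The wrist view shows the shaker mouth at about (238,183). The matchbox is at (112,183), the tea light at (121,100), and the cover at the left edge (0,130). Taking a second view partway, then moving on above the cover.

```bash
python3 -m jog '[{"linear":[0.093,-0.665,0.104],"roll":0},{"linear":[0.093,-0.665,0.104],"roll":0},{"linear":[0.093,-0.665,0.104],"roll":0},{"linear":[0.093,-0.665,0.104],"roll":0},{"linear":[0,0,0],"roll":0},{"linear":[0,0,0],"roll":0}]' >/dev/null
python3 -c '
from h import *
snap("wrist","w2")'
python3 -m jog '[{"linear":[0.093,-0.665,0.104],"roll":0},{"linear":[0.093,-0.665,0.104],"roll":0},{"linear":[0.093,-0.665,0.104],"roll":0},{"linear":[0.093,-0.665,0.104],"roll":0},{"linear":[0.093,-0.665,0.104],"roll":0},{"linear":[0.093,-0.665,0.104],"roll":0},{"linear":[0.093,-0.665,0.104],"roll":0},{"linear":[0.093,-0.665,0.104],"roll":0},{"linear":[0,0,0],"roll":0},{"linear":[0,0,0],"roll":0}]'
python3 - <<'E'
from h import *
c3,i3=snap("wrist","w3")
o=np.zeros((600,800,3),np.uint8)
def put(im,cx,cy,x,y):
    cx=int(cx);cy=int(cy);p=cv2.copyMakeBorder(im,100,100,100,100,0)[cy+25:cy+175,cx:cx+200]
    o[y:y+300,x:x+400]=cv2.resize(p,None,fx=2,fy=2)
    print(cx-100,cy-75)
c1,i1=load("w1");c2,i2=load("w2")
put(i1,238,180,0,0)
put(i2,*proj(c2,[.46,.171,.1])[0],400,0)
put(i2,*proj(c2,[.486,-.148,.046])[0],0,300)
put(i3,*proj(c3,[.486,-.148,.046])[0],400,300)
cv2.imwrite("pics/c2.png",o)
E
```

```text
time_s: 3.42
position: [0.4658, -0.1302, 0.2513]
tool_rot: [[-0.976, -0.219, -0.0], [-0.219, 0.976, 0.001], [0.0, 0.001, -1.0]]
ft_force: [-0.0, -0.7, 0.4]
grip_width: 0.0851
gripper_force: 0.0
138 105
241 121
-52 69
137 101
```

View pics/c2.png

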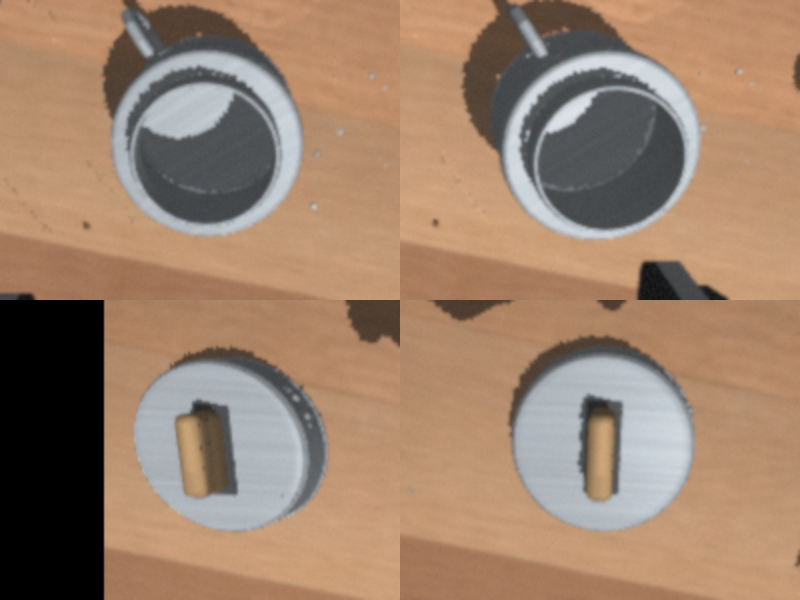

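The crops show the shaker's bright shoulder ring and inner rim ellipse (w1 ~ (239,178)), plus the cover's light disc and grip (w3 ~ (237,172)). Fitting circles now.

```bash
cat > fit.py <<'E'
from h import *
from scipy.optimize import least_squares
def circ(P):
    P=np.array(P)[:,:2]; x0=[*P.mean(0),.05]
    r=least_squares(lambda p:np.hypot(P[:,0]-p[0],P[:,1]-p[1])-p[2],x0,loss="soft_l1",f_scale=.0005); return r.x,np.sqrt(np.mean(r.fun**2))
def blob(im,uv,rad,lo,hi=255,smax=60):
    h=cv2.cvtColor(im,cv2.COLOR_BGR2HSV); m=((h[...,1]<smax)&(h[...,2]>lo)&(h[...,2]<=hi)).astype(np.uint8)*255
    k=np.zeros_like(m); cv2.circle(k,tuple(int(a) for a in uv),rad,255,-1); m&=k
    c=max(cv2.findContours(m,0,1)[0],key=cv2.contourArea); return cv2.convexHull(c)[:,0].astype(float)
def grip(im,uv,rad,k=1):
    h=cv2.cvtColor(im,cv2.COLOR_BGR2HSV); m=((h[...,1]>75)&(h[...,2]>130)).astype(np.uint8)*255
    q=np.zeros_like(m); cv2.circle(q,tuple(int(a) for a in uv),rad,255,-1); m&=q
    c=max(cv2.findContours(m,0,1)[0],key=cv2.contourArea); return cv2.minAreaRect(c)
E
python3 - <<'E'
from fit import *
S=[.46,.171,.09];C=[.486,-.148,.046]
rs=[];rc=[];rg=[];rr=[]
for n in("w1","w2"):
    c,im=load(n); uv=proj(c,S)[0]
    H=blob(im,uv,62,140); e=cv2.fitEllipse(H.astype(np.float32)); rs.append(ray(c,e[0]))
    print(n,"shoulder",circ([onz(c,p,.08) for p in H]),e[1])
    g=cv2.GaussianBlur(cv2.cvtColor(im,6),(3,3),0); pts=[]
    for a in np.radians(np.arange(-20,120,4)):
        for r in np.arange(50,15,-.5):
            p=np.array(e[0])+r*np.array([np.cos(a),np.sin(a)]); v=g[int(round(p[1])),int(round(p[0]))]
            if v<115 and r<46: pts.append(p);break
    print("rim",circ([onz(c,p,.1) for p in pts]))
for n in("w2","w3"):
    c,im=load(n); uv=proj(c,C)[0]
    H=blob(im,uv,60,140); e=cv2.fitEllipse(H.astype(np.float32)); rc.append(ray(c,e[0]))
    print(n,"cover",circ([onz(c,p,.032) for p in H]),e)
    g=grip(im,uv,30); print(g); rg.append(ray(c,g[0]))
    b=cv2.boxPoints(g); b=sorted([ (np.linalg.norm(b[i]-b[(i+1)%4]),i) for i in range(4)])
    B=cv2.boxPoints(g); i=b[-1][1]; P=onz(c,B[i],.055);Q=onz(c,B[(i+1)%4],.055); d=Q-P; print("grip yaw",np.degrees(np.arctan2(d[1],d[0]))%180,onz(c,g[0],.055))
print("tri shoulder",tri(rs),"cover",tri(rc),"grip",tri(rg))
E
```

```text
w1 shoulder (array([0.46382123, 0.17717869, 0.05229918]), np.float64(0.0004042092366742269)) (92.23888397216797, 96.5194320678711)
rim (array([0.46377505, 0.1767276 , 0.03633969]), np.float64(0.0003858324292709526))
w2 shoulder (array([0.4638191 , 0.17685679, 0.05229404]), np.float64(0.0005630638768549716)) (91.88400268554688, 101.71038055419922)
rim (array([0.46369717, 0.17709525, 0.03589401]), np.float64(0.0003292802085698877))
w2 cover (array([ 0.48643057, -0.14503822,  0.04918014]), np.float64(0.0015052208730220319)) ((58.624298095703125, 142.8328094482422), (77.30966186523438, 95.9108657836914), 128.8610382080078)
((43.37776565551758, 146.81468200683594), (39.675357818603516, 11.755661010742188), 83.1572265625)
grip yaw 8.750467927024516 [ 0.48672856 -0.14828918  0.055     ]
w3 cover (array([ 0.48659928, -0.14740937,  0.04889216]), np.float64(0.0006905722221671135)) ((238.740966796875, 172.56398010253906), (87.21742248535156, 91.6506576538086), 89.15849304199219)
((237.20046997070312, 179.98800659179688), (11.750603675842285, 40.32775115966797), 2.2906100749969482)
grip yaw 9.704321779564989 [ 0.48679139 -0.1475396   0.055     ]
tri shoulder [0.46187931 0.17680719 0.0791252 ] cover [ 0.48632061 -0.14760573  0.0261683 ] grip [ 0.48638864 -0.14753998  0.05630892]
```

```bash
python3 -m jog '[{"linear":[0,0,0],"roll":0.55},{"linear":[-0.22,-0.26,0.5],"roll":0},{"linear":[-0.22,-0.26,0.7],"roll":0},{"linear":[0,0,0.7],"roll":0},{"linear":[0,0,0.7],"roll":0},{"linear":[0,0,0.7],"roll":0},{"linear":[0,0,0.7],"roll":0},{"linear":[0,0,0.5],"roll":0},{"linear":[0,0,0.4],"roll":0},{"linear":[0,0,0.3],"roll":0},{"linear":[0,0,0],"roll":0},{"linear":[0,0,0],"roll":0}]' 0 40
python3 -c '
from h import *
s=env.observe();print(s["position"],np.round(s["tool_rot"],3).tolist(),s["q"])
'
```

```text
time_s: 4.47
position: [0.4867, -0.1465, 0.0438]
tool_rot: [[-0.985, -0.175, -0.0], [-0.175, 0.985, 0.0], [0.0, 0.0, -1.0]]
ft_force: [-0.1, -0.2, -0.8]
grip_width: 0.0428
gripper_force: 0.0
[ 0.48673427 -0.1465472   0.04381286] [[-0.985, -0.175, -0.0], [-0.175, 0.985, 0.0], [0.0, 0.0, -1.0]] [-3.01256744e+01  3.05998094e+01  9.58046464e+01  1.06591330e-02
  5.36123105e+01 -1.30191817e+02]
```

```bash
python3 -m jog '[{"linear":[0,-0.025,0.06],"roll":0},{"linear":[0,0,0.06],"roll":0},{"linear":[0,0,0],"roll":0}]' && python3 -m jog '[{"linear":[0,0,0],"roll":0},{"linear":[0,0,0],"roll":0},{"linear":[0,0,0],"roll":0},{"linear":[0,0,0],"roll":0},{"linear":[0,0,0],"roll":0},{"linear":[0,0,0],"roll":0},{"linear":[0,0,0],"roll":0},{"linear":[0,0,0],"roll":0}]' -1 70
```

```text
time_s: 4.72
position: [0.4868, -0.1487, 0.039]
tool_rot: [[-0.985, -0.173, 0.001], [-0.173, 0.985, -0.0], [-0.001, -0.001, -1.0]]
ft_force: [-0.4, 0.2, 0.6]
grip_width: 0.0431
gripper_force: 0.0
time_s: 5.38
position: [0.4867, -0.1489, 0.0392]
tool_rot: [[-0.985, -0.173, 0.001], [-0.173, 0.985, -0.0], [-0.001, -0.0, -1.0]]
ft_force: [-0.7, 1.5, 5.6]
grip_width: 0.0124
gripper_force: 69.0
```

```bash
python3 -m jog '[{"linear":[0,0,-0.1],"roll":0},{"linear":[0,0,-0.2],"roll":0},{"linear":[0,0,-0.4],"roll":0},{"linear":[0,0,-0.5],"roll":0},{"linear":[0,0,-0.5],"roll":0},{"linear":[0,0,-0.5],"roll":0},{"linear":[0,0,-0.5],"roll":0},{"linear":[0,0,-0.5],"roll":0},{"linear":[0,0,-0.4],"roll":0},{"linear":[0,0,-0.2],"roll":0},{"linear":[0,0,0],"roll":0},{"linear":[0,0,0],"roll":0}]'
python3 - <<'E'
from fit import *
s=env.observe(); p=s["position"];print(p,s["wrist_torque"],s["q"])
c,im=snap("wrist","w4")
C=np.array([p[0],p[1],p[2]-.039+.032]); uv=proj(c,C)[0]
H=blob(im,uv,75,120); print("cover",circ([onz(c,q,C[2]) for q in H]),cv2.fitEllipse(H.astype(np.float32)))
snap("scene","s4")
E
```

```text
time_s: 6.38
position: [0.4863, -0.1487, 0.1903]
tool_rot: [[-0.985, -0.173, -0.0], [-0.173, 0.985, 0.0], [0.0, 0.0, -1.0]]
ft_force: [0.0, -0.2, -2.2]
grip_width: 0.0124
gripper_force: 68.4
[ 0.48630812 -0.14866451  0.19032755] [-0.01334832 -0.01011563  0.00368245] [-3.03572041e+01  1.97216326e+01  8.48359662e+01 -1.46288028e-03
  7.54710076e+01 -1.30324608e+02]
cover (array([ 0.48864728, -0.12068325,  0.01049937]), np.float64(0.003219634946157298)) ((317.3869323730469, 246.58929443359375), (32.5666618347168, 81.28395080566406), 179.2939910888672)
```

View pics/w4.png

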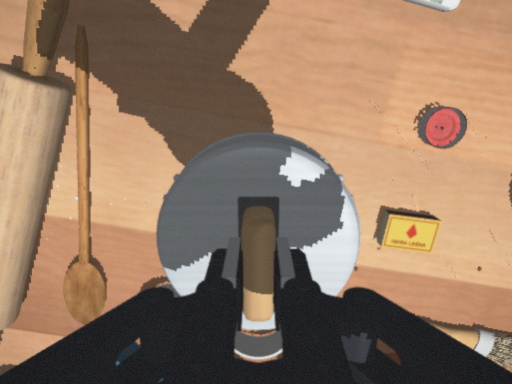

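The cover hangs level in the fingers. Its disc spans columns 157–360 and its top edge is at row 133, with the tea light at (443,127) and the matchbox at (410,232). Measuring the held cover's centre from its outline.

```bash
python3 - <<'E'
from fit import *
p=env.observe()["position"]; c,im=load("w4")
h=cv2.cvtColor(im,cv2.COLOR_BGR2HSV); z=p[2]-.039+.032
pts=[]
for a in np.radians(np.r_[170:371:3]):
    for r in np.arange(130,70,-.5):
        q=np.array([258,236])+r*np.array([np.cos(a),np.sin(a)]); y,x=int(round(q[1])),int(round(q[0]))
        q2=np.array([258,236])+(r-5)*np.array([np.cos(a),np.sin(a)]); y2,x2=int(round(q2[1])),int(round(q2[0]))
        if h[y,x,1]<75 and h[y2,x2,1]<75: pts.append(q);break
W=[onz(c,q,z) for q in pts]
for zz in(z,z-.03):print(zz,circ([onz(c,q,zz) for q in pts]),p)
T=np.array(c["T"]);print(T[:3,3])
E
```

```text
0.18254363531378662 (array([ 0.48020977, -0.15038223,  0.04787047]), np.float64(0.002230490207999575)) [ 0.48611966 -0.14856251  0.18954364]
0.15254363531378662 (array([ 0.49326783, -0.14804897,  0.05739026]), np.float64(0.0026824616980824756)) [ 0.48611966 -0.14856251  0.18954364]
[ 0.41456835 -0.16219045  0.33292972]
```

```bash
python3 -m jog '[{"linear":[-0.048,0.25,0],"roll":0},{"linear":[-0.048,0.4,0],"roll":0},{"linear":[-0.048,0.5,0],"roll":0},{"linear":[-0.048,0.5,0],"roll":0},{"linear":[-0.048,0.5,0],"roll":0},{"linear":[-0.048,0.5,0],"roll":0},{"linear":[-0.048,0.5,0],"roll":0},{"linear":[-0.048,0.5,0],"roll":0},{"linear":[-0.048,0.5,0],"roll":0}]' >/dev/null; python3 -m jog '[{"linear":[-0.048,0.5,0],"roll":0},{"linear":[-0.048,0.5,0],"roll":0},{"linear":[-0.048,0.5,0],"roll":0},{"linear":[-0.048,0.5,0],"roll":0},{"linear":[-0.048,0.5,0],"roll":0},{"linear":[-0.048,0.5,0],"roll":0},{"linear":[-0.048,0.5,0],"roll":0},{"linear":[-0.048,0.3,0],"roll":0},{"linear":[-0.04,0.16,0],"roll":0}]' >/dev/null
python3 -m jog '[{"linear":[0,0,0],"roll":0.3},{"linear":[0,0,0],"roll":0.45},{"linear":[0,0,0],"roll":0.5},{"linear":[0,0,0],"roll":0.5},{"linear":[0,0,0],"roll":0.5},{"linear":[0,0,0],"roll":0.5},{"linear":[0,0,0],"roll":0.5},{"linear":[0,0,0],"roll":0.45},{"linear":[0,0,0],"roll":0.3},{"linear":[0,0,0],"roll":0},{"linear":[0,0,0],"roll":0},{"linear":[0,0,0],"roll":0}]'
python3 - <<'E'
from h import *
s=env.observe(); print(s["position"],s["q"])
c,a=snap("scene","s5"); d,b=snap("top","t5")
o=np.hstack([cv2.resize(a[80:230,115:265],(400,400)),cv2.resize(b[160:280,130:250],(400,400))])
cv2.imwrite("pics/c5.png",o)
E
```

```text
time_s: 8.98
position: [0.464, 0.1766, 0.1904]
tool_rot: [[-0.985, 0.173, -0.001], [0.173, 0.985, -0.0], [0.0, -0.0, -1.0]]
ft_force: [0.3, 0.2, -2.4]
grip_width: 0.0127
gripper_force: 68.4
[0.46402499 0.17660831 0.19044681] [ 7.14785156e+00  1.85611374e+01  8.66283899e+01 -6.78140717e-04
  7.48395858e+01 -7.28647384e+01]
```

View pics/c5.png

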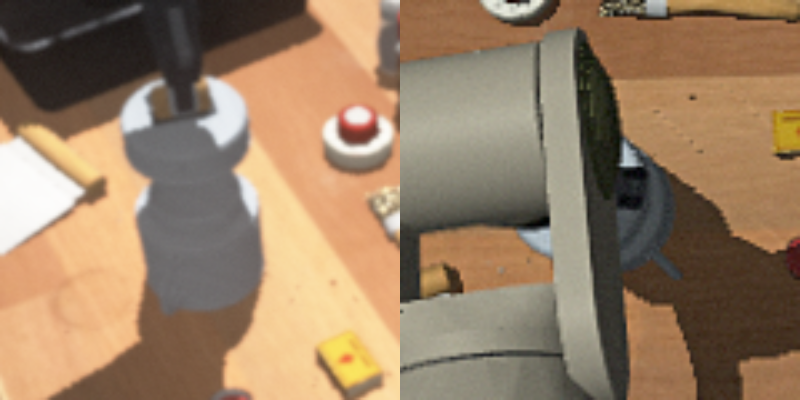

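The scene crop shows the level cover (columns 122–248 in the crop) over the shaker (shoulder 135–262). Checking those against predicted edges.

```bash
python3 - <<'E'
from fit import *
c,im=load("s5"); t=np.radians(np.arange(0,360,2))
def ext(x,y,z,r): 
    u=proj(c,np.c_[x+r*np.cos(t),y+r*np.sin(t),0*t+z]); return u.min(0),u.max(0)
print("pred cover top",ext(.464,.1766,.1904-.039+.030,.052),"shaker",ext(.4638,.1769,.078,.053))
h=cv2.cvtColor(im,cv2.COLOR_BGR2HSV)[...,1]
for row in range(118,196,4):
    x=np.where(h[row,150:225]<75)[0]+150
    print(row,x.min(),x.max(),end=" | ")
E
```

```text
pred cover top (array([158.37142257, 106.77097087]), array([207.94162146, 138.86640357])) shaker (array([165.12994631, 141.51436583]), array([211.77275181, 174.14086114]))
118 161 206 | 122 159 207 | 126 160 207 | 130 161 208 | 134 162 208 | 138 162 206 | 142 165 202 | 146 170 207 | 150 168 210 | 154 166 211 | 158 165 212 | 162 166 211 | 166 167 212 | 170 168 212 | 174 169 212 | 178 170 213 | 182 170 212 | 186 170 211 | 190 173 207 | 194 175 202 |
```

```bash
python3 -m jog '[{"linear":[0,0,0.15],"roll":0},{"linear":[0,0,0.25],"roll":0},{"linear":[0,0,0.25],"roll":0},{"linear":[0,0,0.25],"roll":0},{"linear":[0,0,0.2],"roll":0},{"linear":[0,0,0.12],"roll":0},{"linear":[0,0,0.06],"roll":0},{"linear":[0,0,0],"roll":0}]'; python3 -m jog '[{"linear":[0,0,0.04],"roll":0},{"linear":[0,0,0.04],"roll":0},{"linear":[0,0,0.04],"roll":0},{"linear":[0,0,0.04],"roll":0},{"linear":[0,0,0.04],"roll":0},{"linear":[0,0,0.04],"roll":0},{"linear":[0,0,0],"roll":0}]'
```

```text
time_s: 9.75
position: [0.4641, 0.1766, 0.1391]
tool_rot: [[-0.985, 0.174, -0.001], [0.174, 0.985, -0.0], [0.001, -0.0, -1.0]]
ft_force: [0.4, -0.1, -1.9]
grip_width: 0.0127
gripper_force: 68.5
time_s: 10.33
position: [0.464, 0.1766, 0.1296]
tool_rot: [[-0.985, 0.174, -0.0], [0.174, 0.985, -0.0], [0.0, -0.0, -1.0]]
ft_force: [-0.4, 0.6, -1.6]
grip_width: 0.0124
gripper_force: 68.5
```

```bash
python3 -m jog '[{"linear":[0,0,0.03],"roll":0},{"linear":[0,0,0.03],"roll":0},{"linear":[0,0,0.03],"roll":0},{"linear":[0,0,0.03],"roll":0},{"linear":[0,0,0.03],"roll":0},{"linear":[0,0,0],"roll":0},{"linear":[0,0,0],"roll":0}]'; python3 -m jog '[{"linear":[0,0,0.02],"roll":0},{"linear":[0,0,0.02],"roll":0},{"linear":[0,0,0.02],"roll":0},{"linear":[0,0,0],"roll":0},{"linear":[0,0,0],"roll":0}]'
```

```text
time_s: 10.92
position: [0.4641, 0.1766, 0.1238]
tool_rot: [[-0.985, 0.174, -0.0], [0.174, 0.985, -0.0], [0.0, -0.0, -1.0]]
ft_force: [0.1, -0.2, -2.0]
grip_width: 0.0127
gripper_force: 68.5
time_s: 11.33
position: [0.4642, 0.1766, 0.1215]
tool_rot: [[-0.985, 0.174, 0.0], [0.174, 0.985, -0.0], [-0.0, -0.0, -1.0]]
ft_force: [-0.6, 0.5, -1.8]
grip_width: 0.0125
gripper_force: 68.5
```

```bash
python3 -m jog '[{"linear":[0,0,0.02],"roll":0},{"linear":[0,0,0.02],"roll":0},{"linear":[0,0,0],"roll":0},{"linear":[0,0,0],"roll":0}]'; python3 -m jog '[{"linear":[0,0,0.015],"roll":0},{"linear":[0,0,0],"roll":0},{"linear":[0,0,0],"roll":0}]'
```

```text
time_s: 11.67
position: [0.4641, 0.1766, 0.1199]
tool_rot: [[-0.985, 0.174, -0.0], [0.174, 0.985, -0.0], [0.0, -0.0, -1.0]]
ft_force: [-0.1, -0.9, -1.7]
grip_width: 0.0125
gripper_force: 68.5
time_s: 11.92
position: [0.4642, 0.1766, 0.1193]
tool_rot: [[-0.985, 0.174, -0.0], [0.174, 0.985, -0.0], [0.0, -0.0, -1.0]]
ft_force: [0.2, 0.5, -2.1]
grip_width: 0.0125
gripper_force: 68.6
```

```bash
python3 -m jog '[{"linear":[0,0,0.012],"roll":0},{"linear":[0,0,0],"roll":0},{"linear":[0,0,0],"roll":0}]'; python3 -m jog '[{"linear":[0,0,0.012],"roll":0},{"linear":[0,0,0],"roll":0},{"linear":[0,0,0],"roll":0}]' | sed -n '2p;4p'
```

```text
time_s: 12.17
position: [0.4642, 0.1766, 0.1192]
tool_rot: [[-0.985, 0.174, 0.0], [0.174, 0.985, 0.0], [-0.0, 0.0, -1.0]]
ft_force: [-1.6, -0.3, 4.7]
grip_width: 0.0125
gripper_force: 69.4
position: [0.4642, 0.1766, 0.1192]
ft_force: [-4.3, -0.6, 10.1]
```

Contact came exactly at the expected height. Easing the press, then turning 60° anticlockwise.

```bash
python3 -m jog '[{"linear":[0,0,-0.015],"roll":0},{"linear":[0,0,0],"roll":0},{"linear":[0,0,0],"roll":0}]' | sed -n '2p;4p'; python3 -m jog '[{"linear":[0,0,0],"roll":-0.3},{"linear":[0,0,0],"roll":-0.5},{"linear":[0,0,0],"roll":-0.5},{"linear":[0,0,0],"roll":-0.5},{"linear":[0,0,0],"roll":-0.5},{"linear":[0,0,0],"roll":-0.5},{"linear":[0,0,0],"roll":-0.5},{"linear":[0,0,0],"roll":-0.5},{"linear":[0,0,0],"roll":-0.5},{"linear":[0,0,0],"roll":-0.5},{"linear":[0,0,0],"roll":-0.5},{"linear":[0,0,0],"roll":-0.5}]'; python3 -m jog '[{"linear":[0,0,0],"roll":-0.5},{"linear":[0,0,0],"roll":-0.5},{"linear":[0,0,0],"roll":-0.5},{"linear":[0,0,0],"roll":-0.5},{"linear":[0,0,0],"roll":-0.5},{"linear":[0,0,0],"roll":-0.5},{"linear":[0,0,0],"roll":-0.5},{"linear":[0,0,0],"roll":-0.5},{"linear":[0,0,0],"roll":-0.5},{"linear":[0,0,0],"roll":-0.5},{"linear":[0,0,0],"roll":-0.5},{"linear":[0,0,0],"roll":-0.5}]'; python3 -m jog '[{"linear":[0,0,0],"roll":-0.2},{"linear":[0,0,0],"roll":0},{"linear":[0,0,0],"roll":0}]'; python3 - <<'E'
from fit import *
c,im=snap("scene","s6"); d,im0=load("scene0")
o=np.hstack([cv2.resize(a[110:230,130:250],(400,400)) for a in(im0,im)]); cv2.imwrite("pics/c6.png",o); print(env.observe()["wrist_torque"])
E
```

```text
position: [0.4642, 0.1766, 0.1192]
ft_force: [-2.1, -0.3, 5.7]
time_s: 13.67
position: [0.4647, 0.1767, 0.1192]
tool_rot: [[-0.945, -0.327, 0.001], [-0.327, 0.945, 0.0], [-0.001, -0.0, -1.0]]
ft_force: [0.1, -0.2, 3.5]
grip_width: 0.0123
gripper_force: 69.4
time_s: 14.67
position: [0.4646, 0.1768, 0.1192]
tool_rot: [[-0.655, -0.755, 0.001], [-0.755, 0.655, 0.001], [-0.001, -0.001, -1.0]]
ft_force: [-1.0, 1.3, 4.1]
grip_width: 0.0122
gripper_force: 69.4
time_s: 14.92
position: [0.4646, 0.1768, 0.1192]
tool_rot: [[-0.644, -0.765, 0.001], [-0.765, 0.644, 0.0], [-0.001, -0.001, -1.0]]
ft_force: [-0.6, 0.2, 4.9]
grip_width: 0.012
gripper_force: 69.5
[0.13918316 0.06227915 0.05426886]
```

View pics/c6.png

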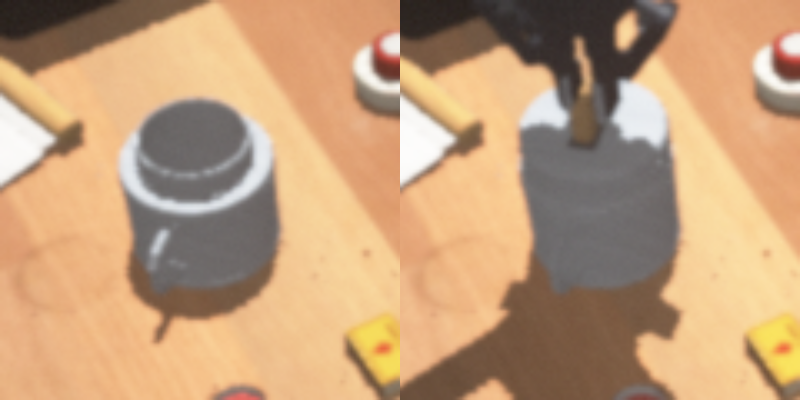

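The cover is fully down, and the shaker and its handle (~(160,270) vs ~(555,285) in the crop halves) have not turned noticeably. Lifting slowly.

```bash
python3 -m jog '[{"linear":[0,0,-0.03],"roll":0},{"linear":[0,0,-0.03],"roll":0},{"linear":[0,0,-0.03],"roll":0},{"linear":[0,0,-0.03],"roll":0},{"linear":[0,0,-0.04],"roll":0},{"linear":[0,0,-0.04],"roll":0},{"linear":[0,0,-0.04],"roll":0},{"linear":[0,0,-0.06],"roll":0},{"linear":[0,0,0],"roll":0},{"linear":[0,0,0],"roll":0}]'
python3 - <<'E'
from fit import *
c,im=snap("scene","s7"); cv2.imwrite("pics/c7.png",cv2.resize(im[100:230,120:250],(600,600)))
E
```

```text
time_s: 15.8
position: [0.4642, 0.1766, 0.1311]
tool_rot: [[-0.643, -0.766, 0.0], [-0.766, 0.643, 0.0], [-0.0, -0.0, -1.0]]
ft_force: [-0.1, -0.4, -1.6]
grip_width: 0.0121
gripper_force: 68.6
```

View pics/c7.png

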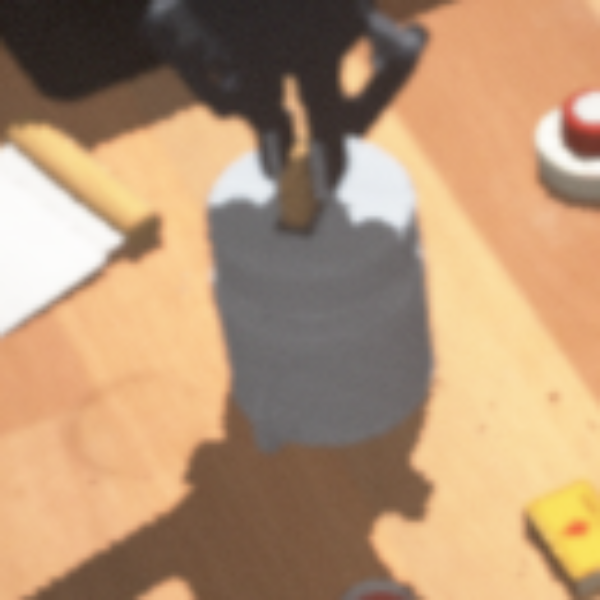

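The cover is clear by about 12 mm and the force matches the cover's weight alone. Lifting the rest.

```bash
python3 -m jog '[{"linear":[0,0,-0.1],"roll":0},{"linear":[0,0,-0.2],"roll":0},{"linear":[0,0,-0.3],"roll":0},{"linear":[0,0,-0.3],"roll":0},{"linear":[0,0,-0.3],"roll":0},{"linear":[0,0,-0.3],"roll":0},{"linear":[0,0,-0.3],"roll":0},{"linear":[0,0,-0.2],"roll":0},{"linear":[0,0,-0.15],"roll":0},{"linear":[0,0,-0.05],"roll":0},{"linear":[0,0,0],"roll":0},{"linear":[0,0,0],"roll":0}]'
python3 - <<'E'
from fit import *
c,im=snap("scene","s8"); cv2.imwrite("pics/c8.png",cv2.resize(im[70:230,110:270],(600,600)))
E
```

```text
time_s: 16.85
position: [0.464, 0.1766, 0.2185]
tool_rot: [[-0.643, -0.766, -0.001], [-0.766, 0.643, -0.0], [0.001, 0.001, -1.0]]
ft_force: [-0.0, -0.1, -2.1]
grip_width: 0.0122
gripper_force: 68.5
```

View pics/c8.png

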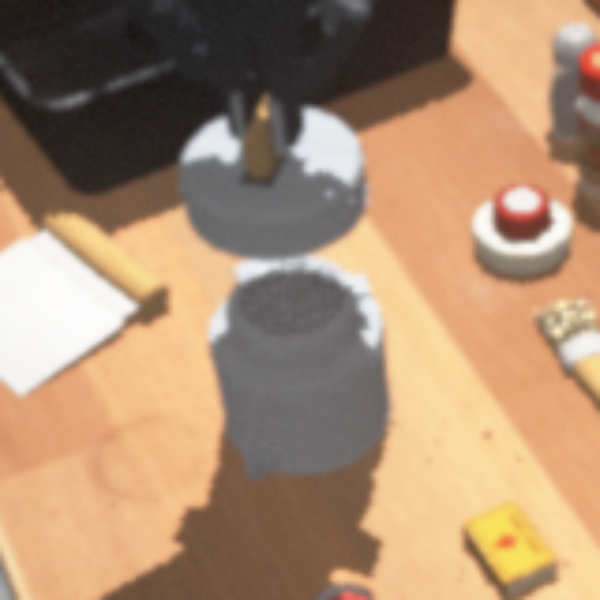

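The perforated sieve lid sits in the mouth at about (292,300), level by its outline. The cover is held above it at about (272,180) in the crop.

```bash
python3 -c '
from rig import env
print(env.close_job())'
```

```text
the job is handed in; nothing more can be done
None
```

The job is handed in: the sieve lid is seated in the shaker, and the gripper is holding the cover still and level about 10 cm above it, at 16.9 s on the robot's clock.

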